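Drive the taper key home in a coffee grinder's drive hub

ROBOT

A 7-joint arm with a two-finger parallel gripper is mounted at the origin on the work surface. World frame = base frame: x ahead of the robot, y to its left, z up, the work surface at z = 0. Lengths are in m, angles in rad, forces in N, time in s.
With the tool pointing down it reaches from about 0.4 to 0.875 m from the base axis. Payload 19.3 kg.
Tool frame: the origin (TCP) lies between the finger pads; the fingertips stand ahead of it and the grasp point (between the pads) lies 8 mm behind it (bot.tip_extent is the x of the fingertips in the tool frame, in m); x points along the fingers, y is the direction in which the jaws open and shut, and the axes are right-handed (so a half turn about x gives the same grasp; the last joint's range is limited). The gripper opens to 85 mm and grips with 20 to 120 N. Pads are 22 mm wide; open, the fingers measure 114 mm over their backs; the gripper's body (76 mm by 85 mm) begins 54 mm behind the grasp point. The pads swing forward as they close: fully open they stand 13 mm farther back than shut.
Start: joints at [1.089, 0.521, -0.036, 1.599, 0.021, 1.021, -0.113], TCP at [0.25, -0.573, 0.242] pointing down, gripper open.
Joint ranges: [-2.91, 2.91], [-0.3, 2.13], [-1.5, 1.42], [0.17, 2.43], [-1.26, 4.41], [0.16, 1.93], [-2.52, 2.52]. Speed limits (rad/s): [1.89, 1.89, 2.39, 2.39, 3.01, 3.01, 3.01].

INTERFACE

Orientations are given as [roll, pitch, yaw] about the fixed x, y, z axes, in that order (R = Rz(yaw) Ry(pitch) Rx(roll)).
In Python, from workcell import observe, grab_frame, camera_info, bot, nets gives the robot as it stands.
- The arm moves only by the tool jog_arm, never from a script. Its argument "commands" is a list of rows, each a list of 6 numbers: the shift along the tool's x, y, z in mm, then the turn, a rotation vector about the tool's x, y, z in rad. A call has 1 to 20 rows; each row shifts and turns the pose as measured when the row begins, along the tool's axes as they then stand; what a row does not reach is not made up. A row lasts 1/10 s, in which the tool goes at most 50 mm and 8.59 degrees, less where a joint would pass 70% of its speed; a pose out of reach is approached as far as the arm can. A call is refused whole if a number of a shift passes 50 or a number of a turn 0.15, either way. A call with a gripper value outside its range is refused whole. "gripper" is the closure in counts, from 0 (fully open) to 255 (shut), set as the call begins (left out, the last holds). The fingers move at their own pace and stop on an object; "newtons" is the grip in N (left out, the last holds). Time passes only in rows, so rows that do not move let the fingers close. It gives the time, the measured TCP pose, the force and the opening at its end, in the units of the state.
- observe(): the state, without advancing time (a new reading comes with each control period).
- grab_frame(name): name is "scene" or "top" or "wrist"; returns the picture (400x640x3 uint8, red, green, blue); there is no depth.
- camera_info(name): a dict with "fov_y" (degrees; the focal length in pixels is half the picture's height over the tangent of half this angle, whatever the lens; pixels are square), "cx", "cy" (the principal point, pixels), "R" (3x3) and "t" (3): a world point X has camera coordinates R X + t; the wrist camera has in their place "tool_from_camera" (4x4, takes a point from camera to tool coordinates, whose origin is the TCP and whose axes are the tool frame's). Camera axes: x right, y down, z forward; pixel columns grow to the right and rows downward; lengths in m; the calibration is good to about 2 mm. A picture is of the moment at which its call begins: read the wrist's pose just before it. camera_info takes no time and is no camera call.
- bot.job_done(): hands the job in, once; it reports no verdict.
Trained networks look in the newest picture that a camera, given by its name, has taken for a name from the list of things; names that differ only in an ending like _2 or _b are one class to them, and where a whole thing is asked for, a point or a joint stands for the part that bears it (a point fixed in the world has none). Each returns a list of dicts, best first, with "p" (0 to 1); they miss things now and then, are a little off and sometimes report something else, mostly with a low value. They report only what shows in the picture. A call takes as long as a camera call. They do not tell look-alikes from the thing itself.
- nets.find_in(camera, name): "rect" ([left, top, right, bottom] in pixels, round what is visible of it).
- nets.silhouettes(camera, name): "mask" (400x640 bool, what is visible of it) and "rect" ([left, top, right, bottom] in pixels, round what is visible of it).
- nets.pinpoint(camera, name): "location" ([column, row] in pixels: a listed point, or the origin of a listed thing).
The state is a dict: "clock": time; "qpos": joint angles; "qd": joint speeds; "joint_efforts": joint torques, N m; "position": TCP position; "tool_rot": TCP orientation; "force": force on the tool from outside, world axes, zero at the start; "moment": the same for the moment, N m; "grip_width": finger opening in m.
Only numpy, scipy, OpenCV 4.12 (cv2) and the standard library are available. Lean on these libraries where they do the work, as an engineer would, in place of code of your own. Each camera call takes 0.05 s, during which the arm holds its last target.

TASK

The grinder on the cafe counter is open for service. Take the taper key with the yellow head from the wooden rack, put it tip down into the keyway between the square shaft and the hub, tapered side towards the brass hub wall, and press or tap it down until it is firmly tight, without overforcing it. Leave it wedged there, upright, and leave the cup, pitcher and tamper alone.

Things in the scene. Friction and masses are not known exactly. Their poses are not given: they have to be found in the camera images.
- key: Loose taper key, 50 g, hanging upright in the rack. Origin: foot of its flat face, mid thickness; z up the key, x from flat face to tapered face, y across thickness. Aluminium shank z 0 to 60 mm, 10 mm thick in y; flat face x = 0, tapered face x = 8 mm at the foot to 20 at z = 60 (1 in 5). Yellow head: x -5.75 to 26.25, y -9 to 9, z 60 to 88 mm, red top. Grip the head across its 18 mm (y).
- key_tip (a point): Centre of the key's foot, at (4, 0, 0) mm in the key's frame; axes as key. With the key's x along the keyway's x, the foot enters freely when this point is at keyway x = 8.5 mm, y = 0, wherever the shaft sits (about 1.4 mm to spare each way).
- key_head (a point): Centre of the flat red top of the key's head, at (10.25, 0, 88) mm in the key's frame; axes as key. The place to press or tap.
- rack: Fixed wooden block 80 x 60 mm, 80 mm high, with a 25 x 13 mm slot from which the key hangs: the underside of its head rests on the block's top. Origin at table height under the key's origin, axes as the key's at the start; z up.
- drive: Fixed grinder drive: white round housing 156 mm across, a rubber disc, and on it the dark hub block, 80 (x) by 64 mm (y), its top 130 mm above the table. Nothing on it is higher than 135 mm. Origin at table height on the housing's axis; z up. Too hard a press on it by the key (over 40 N: pushed much harder than needed, or held askew) is a fault.
- keyway (a point): At the hub's top, mid keyway, nominal place of the shaft's flat; axes as drive. Keyway y -6.8 to 6.8 mm, 53 mm deep, open at the top. Near wall: vertical flat, facing +x, of the square aluminium shaft (24 mm, top 4 mm over the hub); the shaft has play and sits fixed anywhere from x = -3 to 3 mm, unmeasured: the key starts to bind with 15 to 45 mm of shank in.
- hub_wall (a point): Top middle of the keyway's far wall, the hub's brass face, 14 mm along x from keyway; axes as drive. It leans inward going down, 1 in 5, parallel to the key's tapered face. The hub gives a little on its rubber: once both faces bind, resistance grows 4 to 7 N per mm; a push down of 17 to 22 N (another 3 to 5 mm) makes the key firmly tight; it stays so when let go.
- pitcher: Bystander: steel milk pitcher, 84 mm across, 100 mm high, with a handle. Origin under its centre.
- cup: Bystander: blue cup, 76 mm across, 65 mm high. Origin under its centre.
- tamper: Bystander: steel tamper, 58 mm across, 76 mm high. Origin under its centre.
Not all that is in view belongs to the job. Leave any blue or turquoise look-alike of the key alone. Of the things that look like the drive, take the one that is farthest from the robot's base at the start.

How it is judged:
By the outcome, as a careful person would: the job done as asked, in the order asked, and still so for the second after the job is handed in, with the robot touching nothing.
It also fails if it takes over 56 s, if anything falls off the work surface, if the arm or the gripper's body presses on something with over 40 N, if the wrist force passes 120 N, or if a joint passes its speed limit or range.

## Working session

There is one attempt and no reset: what is moved stays moved. The work goes in short steps, Python scripts to look and compute and a tool call to move; the robot and the scene stay as the last step left them, time stands still between calls to the robot, and variables do not carry over. Pictures are saved under pics/ and viewed, and the job is handed in when it is done.

Besides the shell and the picture viewer there is one more tool, called after "Request:" by a JSON object that holds its "name" and its "arguments". jog_arm: Moves the arm, as the interface text tells. Its arguments: {"type":"object","properties":{"commands":{"type":"array","items":{"type":"array","items":{"type":"number"}}},"gripper":{"type":"number"},"newtons":{"type":"number"}},"required":["commands"]}

```bash
mkdir -p pics; ls
python3 - <<'E'
from workcell import observe, grab_frame, camera_info, bot, nets
import cv2
print(observe())
for n in ("scene","top","wrist"):
    im=grab_frame(n); cv2.imwrite(f"pics/{n}0.png",im[...,::-1]); print(n,camera_info(n))
print(bot.tip_extent)
E
```

```text
pics
{'clock': 0.0, 'qpos': array([ 1.08877066,  0.52200063, -0.03632431,  1.60000518,  0.0211757 ,
        1.02107945, -0.11280067]), 'qd': array([-6.78040337e-04, -2.14327598e-03, -8.25279489e-04,  1.62712153e-03,
        1.15763893e-03, -2.31295554e-05, -7.32521460e-06]), 'joint_efforts': array([ 1.26919433e-03, -9.27124071e+01,  1.98055364e+00, -3.69942033e+01,
        1.78365433e-02,  8.10212310e-03, -8.65830953e-05]), 'position': array([ 0.25002063, -0.57246392,  0.24173509]), 'tool_rot': array([-1.51715975,  1.56968766,  2.03623248]), 'force': array([0.32300878, 0.84193368, 0.06667579]), 'moment': array([ 0.00565445,  0.03613221, -0.01665561]), 'grip_width': 0.08545721764890621}
scene {'fov_y': 44.35782647760064, 'cx': 311.89301218643004, 'cy': 202.65057991159452, 'R': array([[ 0.60765559,  0.79417899,  0.0058671 ],
       [ 0.53416679, -0.40322152, -0.74301968],
       [-0.58772488,  0.45463407, -0.66924385]]), 't': array([-0.31816135, -0.20581232,  1.44191347])}
top {'fov_y': 51.30754890193346, 'cx': 321.95077765382405, 'cy': 203.01473394191228, 'R': array([[ 0.018159  , -0.99983349, -0.00179969],
       [-0.99644601, -0.01794933, -0.08229924],
       [ 0.08225324,  0.00328777, -0.99660604]]), 't': array([-0.04632553,  0.53748882,  0.94393114])}
wrist {'fov_y': 64.66708194153388, 'cx': 322.62357319127966, 'cy': 202.34393628853454, 'tool_from_camera': array([[ 1.28904187e-03, -3.00226871e-01,  9.53866953e-01,
        -1.31873808e-01],
       [ 9.99996519e-01,  2.58297628e-03, -5.38396361e-04,
         2.52781479e-04],
       [-2.30217466e-03,  9.53864327e-01,  3.00229156e-01,
        -7.76215764e-02],
       [ 0.00000000e+00,  0.00000000e+00,  0.00000000e+00,
         1.00000000e+00]])}
0.011
```

View pics/scene0.png

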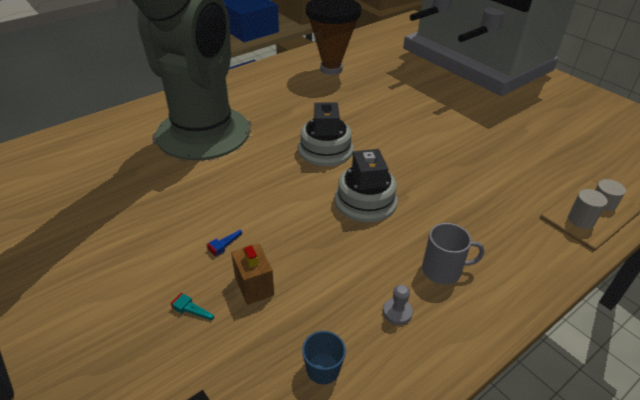

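View pics/top0.png

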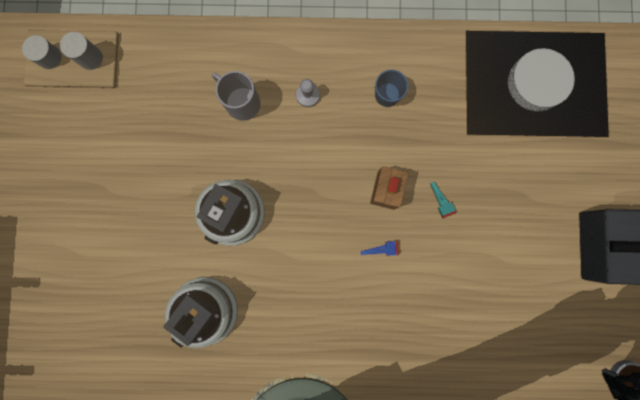

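Run:
```python
from workcell import nets
for c in("scene","top"):
    for n in ("key_head","key_tip","key","rack","drive","keyway","hub_wall"):
        try: print(c,n,[(round(d['p'],2),[round(float(v),1) for v in d['location']]) for d in nets.pinpoint(c,n)][:4])
        except Exception as e: print(c,n,e)
```

```text
scene key_head [(0.55, [211.2, 249.5]), (0.48, [249.8, 252.0])]
scene key_tip [(0.72, [238.5, 231.5])]
scene key [(0.57, [239.5, 229.0]), (0.52, [252.2, 276.2])]
scene rack [(0.55, [255.0, 284.4])]
scene drive [(0.87, [323.8, 147.3]), (0.6, [366.2, 201.0])]
scene keyway [(0.61, [369.2, 163.0]), (0.6, [323.0, 107.0])]
scene hub_wall [(0.95, [369.6, 159.8]), (0.71, [326.4, 112.4]), (0.35, [439.4, 268.2]), (0.26, [251.9, 277.0])]
top key_head [(0.93, [452.3, 215.6]), (0.64, [396.2, 249.2]), (0.62, [395.6, 183.1])]
top key_tip [(0.87, [431.2, 180.0]), (0.64, [359.3, 251.2])]
top key [(0.86, [358.8, 254.2]), (0.62, [429.8, 181.2]), (0.47, [386.2, 193.8])]
top rack [(0.69, [382.4, 195.5])]
top drive [(0.87, [205.7, 308.3]), (0.66, [231.4, 210.7]), (0.25, [219.3, 203.3])]
top keyway [(0.83, [219.6, 203.8]), (0.78, [184.7, 318.5])]
top hub_wall [(0.61, [224.7, 198.5]), (0.55, [190.1, 316.2])]
```

The scene shows the yellow-headed key with a red top in the rack at scene (250,252) and top (395,185). Its look-alikes are the blue key at scene (225,243) and the turquoise key at scene (192,306). There are two drives, at top (230,211) and (200,314). I'll measure both and crop in close.

```bash
cat > h.py <<'E'
import numpy as np, cv2
from workcell import observe, grab_frame, camera_info, bot, nets
from scipy.spatial.transform import Rotation as Rot
def cam(n):
    c=camera_info(n); f=200/np.tan(np.radians(c['fov_y'])/2)
    if n=='wrist':
        s=observe(); Rt=Rot.from_euler('xyz',s['tool_rot']).as_matrix(); T=np.eye(4);T[:3,:3]=Rt;T[:3,3]=s['position']
        W=T@c['tool_from_camera']; R=W[:3,:3].T; t=-R@W[:3,3]
    else: R,t=c['R'],c['t']
    return f,c['cx'],c['cy'],R,t
def ray(C,px):
    f,cx,cy,R,t=C; d=R.T@np.array([(px[0]-cx)/f,(px[1]-cy)/f,1]); return -R.T@t,d
def atz(C,px,z):
    o,d=ray(C,px); return o+d*(z-o[2])/d[2]
def tri(obs):
    A=np.zeros((3,3));b=np.zeros(3)
    for C,p in obs:
        o,d=ray(C,p);d/=np.linalg.norm(d);P=np.eye(3)-np.outer(d,d);A+=P;b+=P@o
    X=np.linalg.solve(A,b);return X
def proj(C,X):
    f,cx,cy,R,t=C;q=R@np.asarray(X,float)+t;return np.array([f*q[0]/q[2]+cx,f*q[1]/q[2]+cy])
def crop(im,x0,y0,w,h,s,fn):
    cv2.imwrite(fn,cv2.resize(im[y0:y0+h,x0:x0+w],None,fx=s,fy=s,interpolation=cv2.INTER_CUBIC)[...,::-1])
E
python3 - <<'E'
from h import *
np.set_printoptions(precision=4,suppress=True)
t=cam('top');s=cam('scene')
print('driveA',atz(t,(230,211),.09),'B',atz(t,(200,314),.09))
print('key head',atz(t,(395.6,184),.108),tri([(t,(395.6,184)),(s,(249.8,252))]))
print('kwA',atz(t,(219.6,203.8),.13),tri([(t,(219.6,203.8)),(s,(369.2,163))]), 'hw',atz(t,(224.7,198.5),.13))
it=cv2.imread('pics/top0.png')[...,::-1];sc=cv2.imread('pics/scene0.png')[...,::-1]
a=[cv2.resize(x,(400,300),interpolation=cv2.INTER_CUBIC) for x in (it[170:245,180:280],it[155:230,350:450],sc[140:215,320:420],sc[230:305,200:300])]
cv2.imwrite('pics/crops0.png',np.vstack([np.hstack(a[:2]),np.hstack(a[2:])])[...,::-1])
E
```

```text
driveA [0.5118 0.1609 0.09  ] B [0.293  0.2163 0.09  ]
key head [ 0.5744 -0.1923  0.108 ] [ 0.5743 -0.1909  0.1119]
kwA [0.5239 0.1739 0.13  ] [0.5218 0.1709 0.129 ] hw [0.5351 0.1638 0.13  ]
```

View pics/crops0.png

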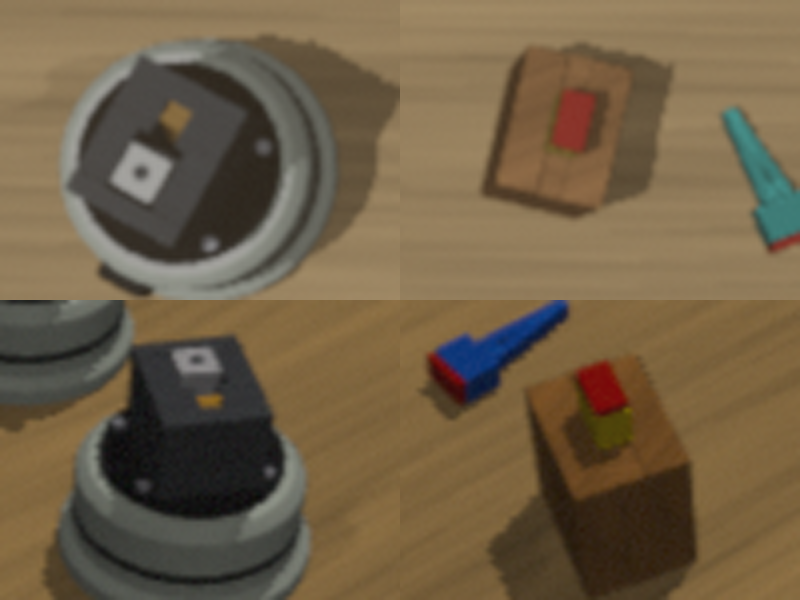

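The choice is clear: drive A (top 230,211) is 0.54 m from the base and B is 0.36 m, so A is the target. The key is the yellow-headed one at about (0.574,-0.192). I'll go above the rack and look with the wrist camera.

```bash
cat >> h.py <<'E'
def tool():
    s=observe(); return Rot.from_euler('xyz',s['tool_rot']).as_matrix(), s['position']
def go(target,yaw=None):
    """yaw: angle in world of tool z axis. tool x = down. prints shift in the current tool axes and rotation vec"""
    R,p=tool(); d=R.T@(np.asarray(target)-p)*1000
    print('shift mm',d.round(1), 'zaxis yaw',np.degrees(np.arctan2(R[1,2],R[0,2])).round(2),'tilt x', R[:,0].round(4))
    if yaw is not None:
        z=np.array([np.cos(yaw),np.sin(yaw),0]);x=np.array([0,0,-1.]);y=np.cross(z,x)
        Rg=np.c_[x,y,z]; print('rotvec tool',Rot.from_matrix(R.T@Rg).as_rotvec().round(4),'q7',observe()['qpos'].round(3))
E
python3 - <<'E'
from h import *
t=cam('top')
for n,px in dict(top=(577,90),bot=(570,152)).items(): pass
# red top edge: long axis in crop coords
p=lambda u,v:(350+(u-400)/4,155+v/4)
a=atz(t,p(579,89),.108);b=atz(t,p(569,152),.108);print(a,b,np.linalg.norm(a-b),np.degrees(np.arctan2(*(a-b)[[1,0]])))
q=lambda u,v:(180+u/4,170+v/4)
a=atz(t,q(175,118),.13);b=atz(t,q(141,172),.134);print(a,b,np.linalg.norm(a-b),np.degrees(np.arctan2(*(a-b)[[1,0]])))
go((.574,-.192,.23),np.radians(-14))
E
```

```text
[ 0.58881106 -0.1904165   0.108     ] [ 0.5550941  -0.18525494  0.108     ] 0.034109750073937704 -8.703548306472422
[0.5329587 0.1656546 0.13     ] [0.50456298 0.18105601 0.134     ] 0.03255028034674696 -28.474735899449378
shift mm [  12.3 -219.3 -449.2] zaxis yaw -156.4 tilt x [-0.  0. -1.]
rotvec tool [-2.4854e+00 -0.0000e+00  1.0000e-04] q7 [ 1.089  0.521 -0.036  1.599  0.021  1.021 -0.113]
```

Request:
{"name": "jog_arm", "arguments": {"commands": [[1, -22, -45, 0, 0, 0], [1, -22, -45, 0, 0, 0], [1, -22, -45, 0, 0, 0], [1, -22, -45, 0, 0, 0], [1, -22, -45, 0, 0, 0], [1, -22, -45, 0, 0, 0], [1, -22, -45, 0, 0, 0], [1, -22, -45, 0, 0, 0], [1, -22, -45, 0, 0, 0], [1, -22, -45, 0, 0, 0], [0, 0, 0, 0.14, 0, 0], [0, 0, 0, 0.14, 0, 0], [0, 0, 0, 0.14, 0, 0], [0, 0, 0, 0.14, 0, 0], [0, 0, 0, 0, 0, 0]]}}

```text
clock: 2.35
position: [0.578, -0.1861, 0.2312]
tool_rot: [2.796, 1.569, -0.515]
force: [0.8, 0.4, -0.7]
grip_width: 0.0849
```

Run:
```python
from h import *
s=observe();print(s['clock'],s['position'],s['qpos'].round(3))
go((.574,-.192,.23),np.radians(171))
W=cam('wrist');im=grab_frame('wrist');cv2.imwrite('pics/w1.png',im[...,::-1])
for n in("key_head","key","rack","key_tip"):
  for d in nets.pinpoint('wrist',n): print(n,d['p'],d['location'])
print(proj(W,(.574,-.192,.108)))
```

```text
2.35 [ 0.57803531 -0.18608066  0.23119723] [ 0.21   0.504  0.006  1.664 -0.002  0.972 -1.524]
shift mm [1.2 6.5 3. ] zaxis yaw 170.28 tilt x [ 0.0018 -0.001  -1.    ]
rotvec tool [-0.0125 -0.0019 -0.0007] q7 [ 0.21   0.504  0.006  1.664 -0.002  0.972 -1.524]
key_head 0.98 [457.0, 205.4]
key_head 0.87 [325.2, 209.6]
key_head 0.65 [363.6, 279.1]
key 0.92 [300.7, 298.9]
key 0.87 [414.0, 145.3]
key 0.68 [323.2, 189.8]
rack 0.8 [322.9, 187.8]
key_tip 0.61 [298.0, 296.1]
[330.63187144 202.76996973]
```

View pics/w1.png

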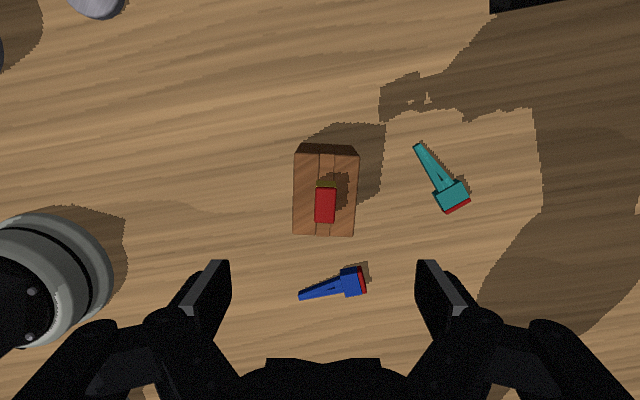

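The wrist view shows the rack at (325,190) with the red top at (325,205). The blue key is at (335,283) and the turquoise key at (440,185). Next I'll fit the head outline.

Run:
```python
from h import *
np.set_printoptions(precision=4,suppress=True)
W=cam('wrist');im=cv2.imread('pics/w1.png')
hsv=cv2.cvtColor(im,cv2.COLOR_BGR2HSV)
m=(((hsv[...,0]<6)|(hsv[...,0]>174))&(hsv[...,1]>150)&(hsv[...,2]>70)).astype(np.uint8)
m[:,:305]=0;m[:,345:]=0;m[:180]=0;m[230:]=0
pts=np.argwhere(m)[:,::-1];print(len(pts),pts.min(0),pts.max(0))
P=np.array([atz(W,p,.108)[:2] for p in pts],np.float32)*1000
r=cv2.minAreaRect(P);print(r); c=np.array(r[0])/1000
ct=atz(cam('top'),(395.6,184),.108);print('mean',P.mean(0),'top',ct)
box=cv2.boxPoints(r);e=[box[1]-box[0],box[2]-box[1]];L=max(e,key=np.linalg.norm);L=L if L[0]>0 else -L
yaw=np.arctan2(L[1],L[0]);print('yaw',np.degrees(yaw))
S=cam('scene');T=cam('top')
for k,y in(('+',yaw),('-',yaw+np.pi)):
    o=c-0.01025*np.array([np.cos(y),np.sin(y)])
    print(k,o,'W key',proj(W,(*o,.02)),'rack',proj(W,(*o,0)),'T key',proj(T,(*o,.02)),proj(T,(*o,0)),'S key',proj(S,(*o,.02)),proj(S,(*o,0)))
crop(im[...,::-1],280,130,100,120,5,'pics/w1c.png')
```

```text
721 [314 188] [335 222]
((572.5016479492188, -186.95361328125), (17.789955139160156, 30.463056564331055), 80.23509979248047)
mean [ 572.7487 -187.0022] top [ 0.5744 -0.1923  0.108 ]
yaw -9.764905
+ [ 0.5624 -0.1852] W key [323.9682 189.8797] rack [323.9041 185.4712] T key [385.956  193.8955] [384.682  194.7718] S key [252.1798 277.3816] [252.9019 283.5055]
- [ 0.5826 -0.1887] W key [324.1431 171.9605] rack [324.0688 168.4073] T key [387.495  185.3068] [386.1921 186.3544] S key [256.0433 284.367 ] [256.7239 290.4799]
```

View pics/w1c.png

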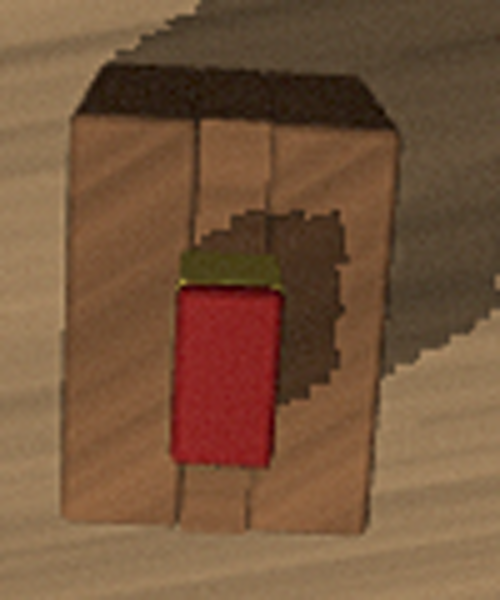

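Run:
```python
from h import *
go((.573,-.1875,.096),np.radians(170.25))
```

```text
shift mm [135.2   1.7   4.9] zaxis yaw 170.57 tilt x [ 1.9e-03 -8.0e-04 -1.0e+00]
rotvec tool [ 0.0056 -0.002  -0.0004] q7 [ 0.212  0.503  0.003  1.664 -0.002  0.972 -1.519]
```

Request:
{"name": "jog_arm", "arguments": {"commands": [[30, 2, 5, 0.005, -0.002, 0], [30, 0, 0, 0, 0, 0], [20, 0, 0, 0, 0, 0], [0, 0, 0, 0, 0, 0], [0, 0, 0, 0, 0, 0]]}}

```text
clock: 3.1
position: [0.5732, -0.189, 0.1504]
tool_rot: [-3.125, 1.568, -0.145]
force: [0.4, -0.8, 0.7]
grip_width: 0.0851
```

```bash
cat > red.py <<'E'
from h import *
def redfit(z,name,box=(0,0,640,400)):
    W=cam('wrist');im=grab_frame('wrist');cv2.imwrite(name,im[...,::-1])
    hsv=cv2.cvtColor(im,cv2.COLOR_RGB2HSV)
    m=(((hsv[...,0]<6)|(hsv[...,0]>174))&(hsv[...,1]>150)&(hsv[...,2]>60)).astype(np.uint8)
    n,l,st,ce=cv2.connectedComponentsWithStats(m); 
    pr=proj(W,(.573,-.1875,.108)); 
    k=max(range(1,n),key=lambda i:st[i,4]-5*np.linalg.norm(ce[i]-pr)); pts=np.argwhere(l==k)[:,::-1]
    print('px',st[k],ce[k])
    P=np.array([atz(W,p,z)[:2] for p in pts],np.float32)*1000
    r=cv2.minAreaRect(P);box=cv2.boxPoints(r);e=[box[1]-box[0],box[2]-box[1]];L=max(e,key=np.linalg.norm);L=L if L[0]>0 else -L
    print(r[0],r[1],'yaw',np.degrees(np.arctan2(L[1],L[0])))
E
python3 - <<'E'
from red import *
redfit(.108,'pics/w2.png')
go((.573,-.1875,.096),np.radians(170.25));print(observe()['force'])
E
```

```text
px [ 304  215   32   49 1390] [319.62230216 238.82517986]
(572.8768920898438, -186.66392517089844) (17.60791015625, 31.499181747436523) yaw -12.575163
shift mm [54.5 -1.4  0.6] zaxis yaw 170.71 tilt x [ 3.1e-03 -5.0e-04 -1.0e+00]
rotvec tool [ 0.0081 -0.0031  0.    ] q7 [ 0.222  0.594 -0.003  1.743  0.002  0.801 -1.514]
[ 0.11863839  0.08453683 -1.07245546]
```

View pics/w2.png

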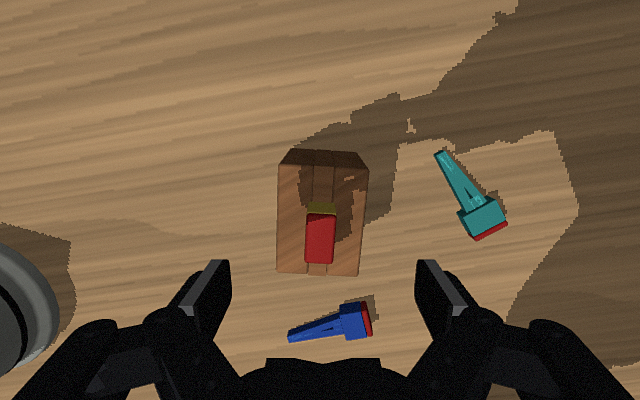

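Head centre is (0.5729,-0.1867) and yaw about -11°, both consistent with the earlier fit. Descending and gripping.

Request:
{"name": "jog_arm", "arguments": {"commands": [[25, -2, 0.5, 0.03, -0.003, 0], [20, 0, 0, 0, 0, 0], [9, 0, 0, 0, 0, 0], [0, 0, 0, 0, 0, 0], [0, 0, 0, 0, 0, 0]]}}

```text
clock: 3.65
position: [0.5765, -0.188, 0.1013]
tool_rot: [3.127, 1.562, -0.206]
force: [0.8, -0.2, 0.4]
grip_width: 0.085
```

Run:
```python
from h import *
go((.5729,-.1867,.096),np.radians(169));print(observe()['force'])
im=grab_frame('wrist');cv2.imwrite('pics/w3.png',im[...,::-1])
```

```text
shift mm [ 5.3 -0.6  3.8] zaxis yaw 169.02 tilt x [ 0.0085 -0.0018 -1.    ]
rotvec tool [ 0.0004 -0.0087 -0.0001] q7 [ 0.216  0.664  0.002  1.768 -0.002  0.701 -1.543]
[ 0.75182399 -0.21254592  0.36740643]
```

View pics/w3.png

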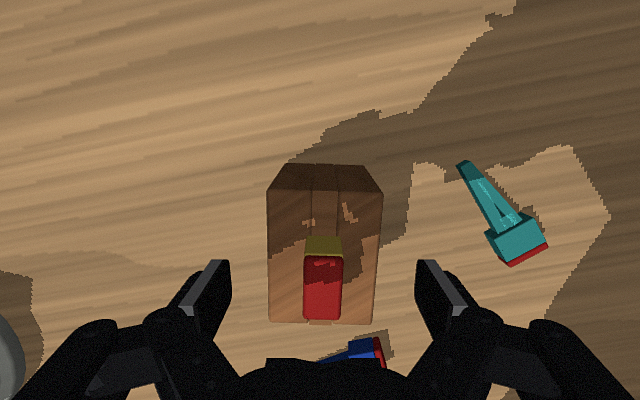

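The red head is centred between the fingers at (323,290). I'll correct the tilt and last offset, then close.

Request:
{"name": "jog_arm", "arguments": {"commands": [[4, -0.5, 4, 0, -0.009, 0], [0, 0, 0, 0, 0, 0], [0, 0, 0, 0, 0, 0]]}}

```text
clock: 4.0
position: [0.5733, -0.187, 0.0991]
tool_rot: [3.012, 1.569, -0.321]
force: [0.1, 0.2, -1.0]
grip_width: 0.0854
```

Run:
```python
from h import *
go((.5729,-.1867,.096),np.radians(169))
```

```text
shift mm [ 3.1 -0.2  0.4] zaxis yaw 169.03 tilt x [ 1.7e-03 -6.0e-04 -1.0e+00]
rotvec tool [ 0.0005 -0.0017 -0.0002] q7 [ 0.215  0.666  0.002  1.772 -0.002  0.702 -1.544]
```

Request:
{"name": "jog_arm", "arguments": {"commands": [[4, 0, 0, 0, 0, 0], [0, 0, 0, 0, 0, 0], [0, 0, 0, 0, 0, 0], [0, 0, 0, 0, 0, 0], [0, 0, 0, 0, 0, 0], [0, 0, 0, 0, 0, 0], [0, 0, 0, 0, 0, 0], [0, 0, 0, 0, 0, 0], [0, 0, 0, 0, 0, 0]], "gripper": 255, "newtons": 80}}

```text
clock: 4.9
position: [0.5735, -0.187, 0.0952]
tool_rot: [3.039, 1.569, -0.294]
force: [-0.4, -0.5, 0.3]
grip_width: 0.0164
```

Run:
```python
from h import *
s=observe();print(s['force'],s['moment'],s['grip_width'])
go((.5729,-.1867,.16),np.radians(169))
```

```text
[-0.42190047 -0.48842693  0.30082347] [ 0.02151548 -0.03294914  0.00450379] 0.016354759825677273
shift mm [-64.8  -0.2   0.5] zaxis yaw 169.03 tilt x [ 2.2e-03 -7.0e-04 -1.0e+00]
rotvec tool [ 0.0005 -0.0023 -0.0002] q7 [ 0.216  0.672  0.002  1.773 -0.002  0.694 -1.544]
```

Request:
{"name": "jog_arm", "arguments": {"commands": [[-15, 0, 0, 0, 0, 0], [-25, 0, 0, 0, 0, 0], [-25, 0, 0, 0, 0, 0], [-25, 0, 0, 0, 0, 0], [-25, 0, 0, 0, 0, 0], [-25, 0, 0, 0, 0, 0], [-20, 0, 0, 0, 0, 0], [0, 0, 0, 0, 0, 0], [0, 0, 0, 0, 0, 0]]}}

```text
clock: 5.8
position: [0.5724, -0.1869, 0.27]
tool_rot: [3.114, 1.565, -0.22]
force: [-0.5, 0.2, -0.1]
grip_width: 0.0165
```

Run:
```python
from h import *
s=observe();print(s['clock'],s['force'],s['grip_width'])
# rough goal: head centre xy -> place. keyway dir -28.5deg
go((.53,.168,.25),np.radians(151.5))
ims=[grab_frame(n) for n in('scene','top','wrist')]
cv2.imwrite('pics/w4.png',ims[2][...,::-1])
p=proj(cam('scene'),s['position'])
print(p,proj(cam('top'),s['position']))
x,y=int(p[0]),int(p[1]);crop(ims[0],x-60,y-50,120,110,6,'pics/s4.png')
```

```text
5.8 [-0.537714    0.15920432 -0.05441539] 0.01654561970922137
shift mm [  19.3 -340.3  109.4] zaxis yaw 169.01 tilt x [ 0.0056 -0.0012 -1.    ]
rotvec tool [ 0.3056 -0.0057  0.0007] q7 [ 0.207  0.455  0.015  1.638 -0.007  1.043 -1.539]
[243.42383748 187.88762313] [408.81711516 173.15314601]
```

View pics/s4.png

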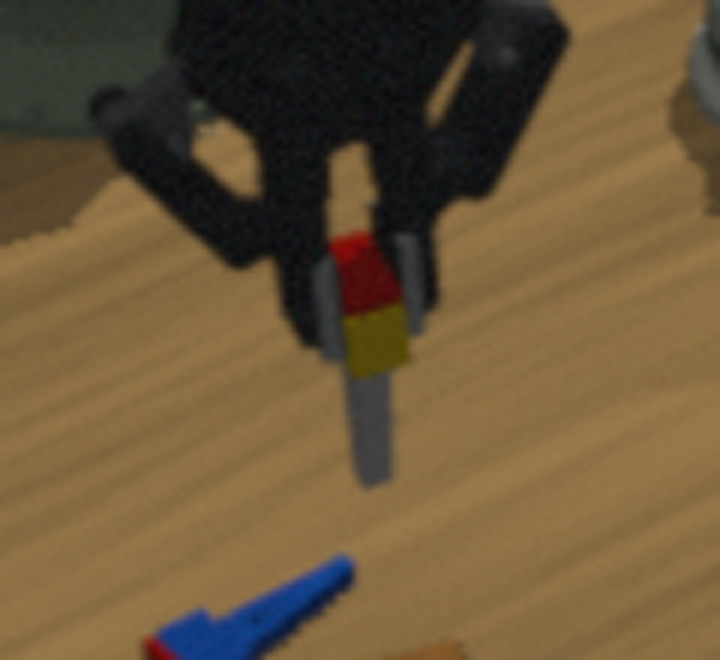

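View pics/w4.png

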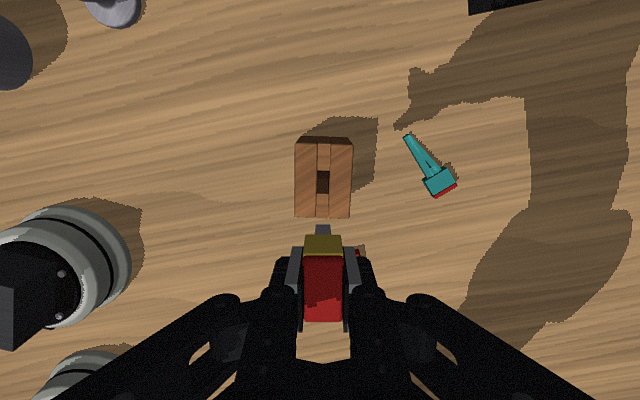

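The key is lifted cleanly and upright, with the slot left empty at (322,182). The shank foot shows at wrist (323,229). Now I'll check the taper direction against projections and work out the key's pose in the tool frame.

```bash
cat >> h.py <<'E'
K=np.array([[0,-5,0],[0,5,0],[8,-5,0],[8,5,0],[0,-5,60],[0,5,60],[20,-5,60],[20,5,60],[-5.75,-9,60],[-5.75,9,60],[26.25,-9,60],[26.25,9,60],[-5.75,-9,88],[-5.75,9,88],[26.25,-9,88],[26.25,9,88]],float)
def cam_tool():
    c=camera_info('wrist');f=200/np.tan(np.radians(c['fov_y'])/2);W=c['tool_from_camera'];R=W[:3,:3].T
    return f,c['cx'],c['cy'],R,-R@W[:3,3]
def key2tool(pt,tx,ty,tz,sgn=1,yaw=0,pitch=0,roll=0):
    # key z=-tool x; key x = -sgn*tool z ; tx = tool x of head top centre
    A=np.array([[0,0,-1],[0,-sgn,0],[-sgn,0,0]],float)
    if sgn==1: A=np.array([[0,0,-1],[0,1,0],[-1,0,0]])*1.0; A[1,1]=1.0
    if np.linalg.det(A)<0: A[1]*=-1
    Rr=Rot.from_euler('xyz',[yaw,pitch,roll]).as_matrix()
    return (Rr@A@((np.atleast_2d(pt)-[10.25,0,88]).T)).T/1000+[tx,ty,tz]
E
python3 - <<'E'
from h import *
C=cam_tool()
for s in (1,-1):
    P=key2tool(K,-.013,0,0,s); print(s); 
    for k,p in zip(K,P): print(k,p.round(4),proj(C,p).round(1))
im=cv2.imread('pics/w4.png')[...,::-1];crop(im,270,200,110,140,5,'pics/w4c.png')
E
```

```text
1
[ 0. -5.  0.] [0.075  0.005  0.0102] [330.1 232.8]
[0. 5. 0.] [ 0.075  -0.005   0.0102] [316.  232.7]
[ 8. -5.  0.] [0.075  0.005  0.0022] [330.2 222.2]
[8. 5. 0.] [ 0.075  -0.005   0.0022] [316.  222.2]
[ 0. -5. 60.] [0.015  0.005  0.0102] [332.6 277.5]
[ 0.  5. 60.] [ 0.015  -0.005   0.0102] [313.7 277.4]
[20. -5. 60.] [ 0.015   0.005  -0.0098] [333.1 242.8]
[20.  5. 60.] [ 0.015  -0.005  -0.0098] [313.4 242.7]
[-5.75 -9.   60.  ] [0.015 0.009 0.016] [340. 287.]
[-5.75  9.   60.  ] [ 0.015 -0.009  0.016] [306.2 287. ]
[26.25 -9.   60.  ] [ 0.015  0.009 -0.016] [341.2 231.4]
[26.25  9.   60.  ] [ 0.015 -0.009 -0.016] [305.4 231.3]
[-5.75 -9.   88.  ] [-0.013  0.009  0.016] [343.3 321.8]
[-5.75  9.   88.  ] [-0.013 -0.009  0.016] [303.1 321.7]
[26.25 -9.   88.  ] [-0.013  0.009 -0.016] [345.  257.4]
[26.25  9.   88.  ] [-0.013 -0.009 -0.016] [301.8 257.3]
-1
[ 0. -5.  0.] [ 0.075  -0.005  -0.0102] [315.9 205.2]
[0. 5. 0.] [ 0.075   0.005  -0.0102] [330.4 205.2]
[ 8. -5.  0.] [ 0.075  -0.005  -0.0022] [315.9 216.1]
[8. 5. 0.] [ 0.075   0.005  -0.0022] [330.3 216.2]
[ 0. -5. 60.] [ 0.015  -0.005  -0.0102] [313.4 241.8]
[ 0.  5. 60.] [ 0.015   0.005  -0.0102] [333.1 241.9]
[20. -5. 60.] [ 0.015  -0.005   0.0098] [313.7 276.6]
[20.  5. 60.] [0.015  0.005  0.0098] [332.7 276.7]
[-5.75 -9.   60.  ] [ 0.015 -0.009 -0.016] [305.4 231.3]
[-5.75  9.   60.  ] [ 0.015  0.009 -0.016] [341.2 231.4]
[26.25 -9.   60.  ] [ 0.015 -0.009  0.016] [306.2 287. ]
[26.25  9.   60.  ] [0.015 0.009 0.016] [340. 287.]
[-5.75 -9.   88.  ] [-0.013 -0.009 -0.016] [301.8 257.3]
[-5.75  9.   88.  ] [-0.013  0.009 -0.016] [345.  257.4]
[26.25 -9.   88.  ] [-0.013 -0.009  0.016] [303.1 321.7]
[26.25  9.   88.  ] [-0.013  0.009  0.016] [343.3 321.8]
```

View pics/w4c.png

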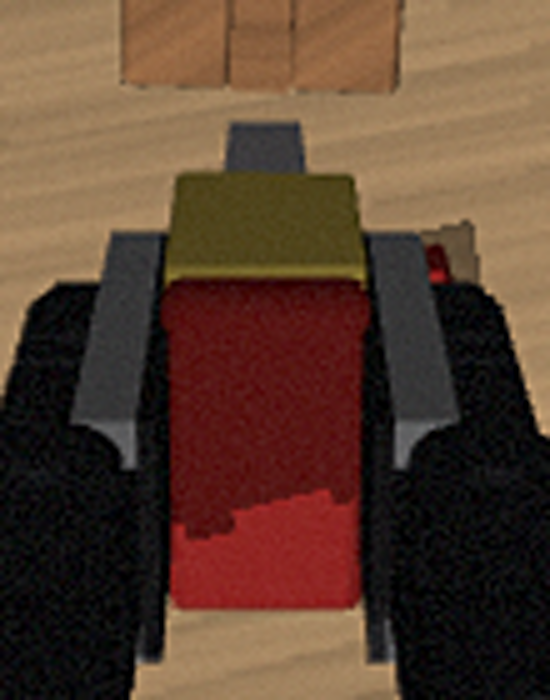

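```bash
cat > fitkey.py <<'E'
from h import *
from scipy.optimize import least_squares
C=cam_tool()
obs={(8,-5,0):(330.2,224.6),(8,5,0):(316,224.6),(26.25,-9,60):(341.4,235),(26.25,9,60):(305.2,234.6),(26.25,-9,88):(343.2,256),(26.25,9,88):(303,256),(-5.75,-9,88):(342,321.6),(-5.75,9,88):(304,321.6)}
k=np.array(list(obs));o=np.array(list(obs.values()))-.5
def f(q):
    P=key2tool(k,*q[:3],1,*q[3:]);return np.r_[(np.array([proj(C,p) for p in P])-o).ravel(), np.array([0,0,0,*(q[3:])])*20]
r=least_squares(f,[-.013,0,0,0,0,0],x_scale=[.01,.01,.01,.1,.1,.1])
print(r.x.round(4),f(r.x).round(1))
print('key_tip in tool mm',key2tool([4,0,0],*r.x[:3],1,*r.x[3:])*1000)
r2=least_squares(lambda q:f(np.r_[q,0,0,0]),[-.013,0,0],x_scale=.01);print(r2.x.round(4),f(np.r_[r2.x,0,0,0]).round(1))
E
python3 fitkey.py
```

```text
[-0.0096 -0.0003  0.0017  0.0005 -0.019  -0.0002] [-0.   0.9  0.1  0.8 -0.7 -1.8  0.5 -1.5  0.9  1.5 -0.7  1.4  0.6 -0.6
 -0.6 -0.7  0.   0.   0.   0.  -0.4 -0. ]
key_tip in tool mm [[78.23888881 -0.32036907  9.63240775]]
[-0.0084 -0.0003  0.0027] [-0.1 -0.6  0.2 -0.7 -0.9 -1.7  0.6 -1.4  0.7  2.6 -0.6  2.5  0.4 -0.9
 -0.4 -1.   0.   0.   0.   0.   0.   0. ]
```

The fit confirms the key's +x (tapered side) is along tool -z, so with tool z at about 151.5° the taper faces the hub wall. Moving over the drive.

Run:
```python
from h import *
go((.537,.164,.25),np.radians(151.5))
```

```text
shift mm [  18.3 -337.7  101.5] zaxis yaw 169.01 tilt x [ 4.1e-03 -9.0e-04 -1.0e+00]
rotvec tool [ 0.3057 -0.0042  0.0005] q7 [ 0.207  0.456  0.015  1.639 -0.007  1.043 -1.539]
```

Request:
{"name": "jog_arm", "arguments": {"commands": [[1, -20, 6, 0, 0, 0], [1, -34, 10, 0, 0, 0], [1, -34, 10, 0, 0, 0], [1, -34, 10, 0, 0, 0], [1, -34, 10, 0, 0, 0], [1, -34, 10, 0, 0, 0], [1, -34, 10, 0, 0, 0], [1, -34, 10, 0, 0, 0], [1, -34, 10, 0, 0, 0], [1, -30, 10, 0, 0, 0], [0, -16, 5, 0, 0, 0], [0, 0, 0, 0.1, 0, 0], [0, 0, 0, 0.1, 0, 0], [0, 0, 0, 0.1, 0, 0], [0, 0, 0, 0, 0, 0], [0, 0, 0, 0, 0, 0], [0, 0, 0, 0, 0, 0]]}}

```text
clock: 7.65
position: [0.5295, 0.1776, 0.2445]
tool_rot: [0.805, 1.551, -2.833]
force: [0.0, -0.2, -0.4]
grip_width: 0.0168
```

Run:
```python
from h import *
go((.537,.164,.25),np.radians(151.5))
W=cam('wrist');im=grab_frame('wrist');cv2.imwrite('pics/w5.png',im[...,::-1])
for n in("keyway","hub_wall","key_tip","drive"):
  for d in nets.pinpoint('wrist',n): print(n,round(d['p'],2),d['location'],atz(W,d['location'],.13).round(4))
```

```text
shift mm [ -5.5   8.5 -13. ] zaxis yaw 151.55 tilt x [-0.0185 -0.0059 -0.9998]
rotvec tool [ 0.001   0.0135 -0.014 ] q7 [-0.433  0.423  0.006  1.761 -0.006  0.977 -2.491]
keyway 0.8 [328.8, 210.9] [0.5183 0.1766 0.13  ]
hub_wall 0.75 [330.0, 197.0] [0.5285 0.1702 0.13  ]
hub_wall 0.67 [322.5, 293.3] [0.4512 0.2187 0.13  ]
key_tip 0.98 [323.8, 231.8] [0.5038 0.1891 0.13  ]
key_tip 0.6 [596.3, 124.5] [ 0.4824 -0.0361  0.13  ]
drive 0.75 [325.0, 177.9] [0.5445 0.1662 0.13  ]
```

View pics/w5.png

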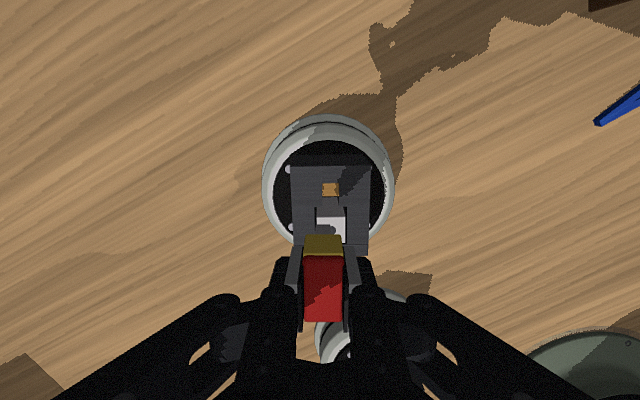

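The wrist view shows the hub top centred near (330,205), the brass face at (330,190), the white shaft at (331,228) and the keyway slot between them at about row 206. Joint 7 is at -2.49 against a limit of -2.52. The next correction (smaller y) moves it away from that.

Request:
{"name": "jog_arm", "arguments": {"commands": [[-3, 8, -13, 0, 0.013, -0.014], [0, 0, 0, 0, 0, 0], [0, 0, 0, 0, 0, 0], [0, 0, 0, 0, 0, 0]]}}

```text
clock: 8.3
position: [0.5383, 0.1625, 0.2483]
tool_rot: [-2.216, 1.568, 0.427]
force: [-0.4, 0.1, 1.3]
grip_width: 0.0165
```

Run:
```python
from h import *
go((.537,.164,.25),np.radians(151.5))
W=cam('wrist');im=grab_frame('wrist');cv2.imwrite('pics/w6.png',im[...,::-1])
np.save('w6pose.npy',np.c_[tool()[0],tool()[1]])
for n in("keyway","hub_wall","key_tip","drive"):
  for d in nets.pinpoint('wrist',n): print(n,round(d['p'],2),d['location'],atz(W,d['location'],.13).round(4))
crop(im,270,140,120,100,6,'pics/w6c.png')
```

```text
shift mm [-1.7 -0.7  1.9] zaxis yaw 151.43 tilt x [ 0.0024  0.0011 -1.    ]
rotvec tool [-0.0012 -0.0016  0.0021] q7 [-0.406  0.414  0.011  1.765 -0.005  0.96  -2.463]
keyway 0.81 [323.1, 231.3] [0.5145 0.1758 0.13  ]
hub_wall 0.94 [321.6, 213.6] [0.5292 0.1693 0.13  ]
key_tip 0.64 [585.5, 137.8] [ 0.4865 -0.0414  0.13  ]
key_tip 0.61 [323.2, 228.3] [0.5169 0.1744 0.13  ]
drive 0.88 [319.9, 194.8] [0.5443 0.1627 0.13  ]
```

View pics/w6c.png

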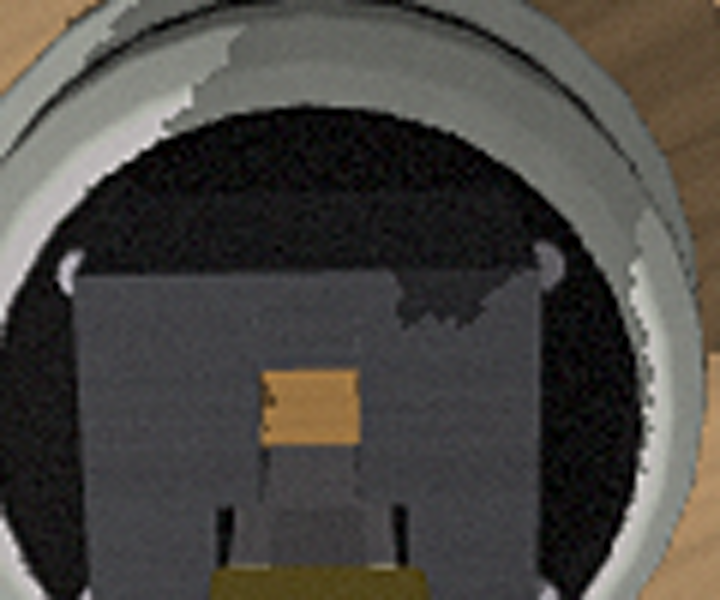

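Run:
```python
from h import *
np.set_printoptions(precision=4,suppress=True)
M=np.load('w6pose.npy');c=camera_info('wrist');f,cx,cy,R,t=cam_tool()
T=np.eye(4);T[:3]=M;Wm=T@c['tool_from_camera'];R=Wm[:3,:3].T;C=(f,cx,cy,R,-R@Wm[:3,3])
p=lambda u,v:(270+u/6-.5,140+v/6-.5)
g=lambda u,v,z=.13:atz(C,p(u,v),z)
BL,BR=g(76,276),g(543,273);L2,R2=g(88,590),g(540,590)
ang=lambda d:np.degrees(np.arctan2(d[1],d[0]))
print('back w',np.linalg.norm(BL-BR),'perp',ang(BL-BR)-90,'left',ang(BL-L2),'right',ang(BR-R2))
bl,br=g(261,444),g(360,444);print('brass w',np.linalg.norm(bl-br),ang(bl-br)-90)
hw=(bl+br)/2;print('hubwall',hw,'back mid',(BL+BR)/2, 'dist',np.linalg.norm(hw-(BL+BR)/2))
yaw=np.radians(-28.6);X=np.array([np.cos(yaw),np.sin(yaw),0])
tgt=hw-.0055*X
Tr=M[:,:3]
for tip in([.0782,-.0003,.0096],[.0766,-.0003,.0089],[.075,0,.0068]):
    w=Tr@np.array(tip)+M[:,3];print('tip',w,'need tool yz mm',(Tr.T@(tgt-w)*1000))
# top cam check
tp=cam('top');q=lambda u,v:(180+u/4-.5,170+v/4-.5)
print('top hubwall',atz(tp,q(170,138),.13))
```

```text
back w 0.0635478224005657 perp -28.006403172215883 left -28.493777361234084 right -26.9167902877014
brass w 0.01385349548315603 -28.372573507062306
hubwall [0.5293 0.1697 0.13  ] back mid [0.5509 0.1582 0.13  ] dist 0.02444502894488664
tip [0.5301 0.1676 0.1701] need tool yz mm [40.0807 -1.3825  7.2488]
tip [0.5307 0.1673 0.1717] need tool yz mm [41.6807 -1.3825  7.9488]
tip [0.5324 0.166  0.1733] need tool yz mm [43.2807 -1.6825 10.0488]
top hubwall [0.5236 0.1689 0.13  ]
```

Request:
{"name": "jog_arm", "arguments": {"commands": [[10, -1.4, 7, 0, -0.002, 0.002], [9, 0, 0, 0, 0, 0], [6, 0, 0, 0, 0, 0], [0, 0, 0, 0, 0, 0], [0, 0, 0, 0, 0, 0]]}}

```text
clock: 9.05
position: [0.5314, 0.1685, 0.22]
tool_rot: [0.616, 1.568, -3.023]
force: [0.5, -0.4, -0.1]
grip_width: 0.0162
```

Run:
```python
from h import *
go((.537,.164,.22),np.radians(151.9));print(observe()['force'])
np.save('w7pose.npy',np.c_[tool()[0],tool()[1]])
im=grab_frame('wrist');cv2.imwrite('pics/w7.png',im[...,::-1])
sc=grab_frame('scene');cv2.imwrite('pics/s7.png',sc[...,::-1])
crop(im,270,150,120,100,6,'pics/w7c.png');crop(sc,310,90,120,100,6,'pics/s7c.png')
```

```text
shift mm [-0.   1.3 -7. ] zaxis yaw 151.54 tilt x [-2.5e-03 -3.0e-04 -1.0e+00]
rotvec tool [-0.0063  0.002  -0.0014] q7 [-0.425  0.442  0.017  1.804 -0.01   0.899 -2.471]
[ 0.50992286 -0.43553271 -0.14860559]
```

View pics/w7c.png

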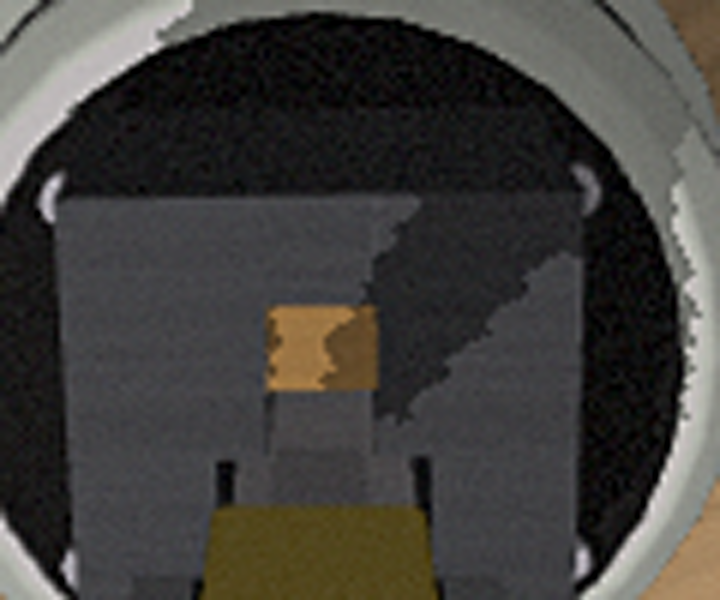

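View pics/s7c.png

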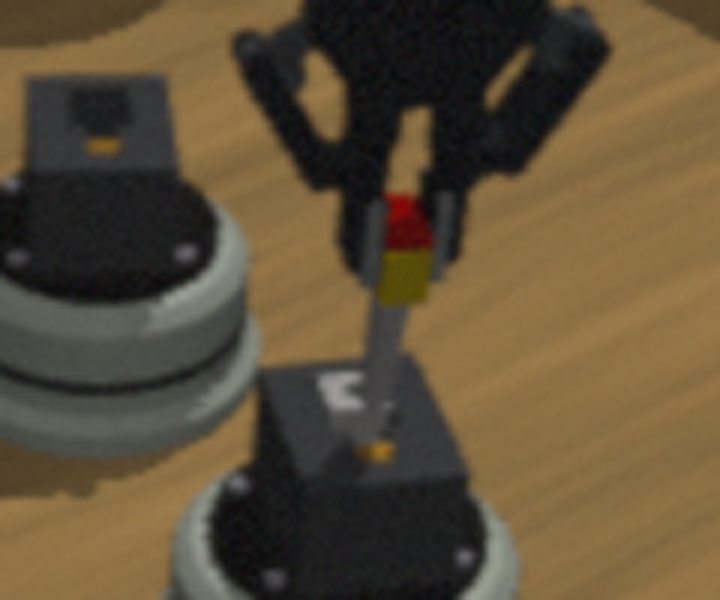

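Run:
```python
from h import *
np.set_printoptions(precision=4,suppress=True)
M=np.load('w7pose.npy');C=cam_tool();R=M[:,:3]
def attoolx(px,x):
    o,d=ray(C,px);return o+d*(x-o[0])/d[0]
p=lambda u,v:(270+u/6-.5,150+v/6-.5)
xh=M[2,3]-.13; print('hub top at tool x',xh)
hw=(attoolx(p(268,390),xh)+attoolx(p(376,390),xh))/2;print('hubwall tool',hw*1000)
for x in(.075,.0765,.078):
    e=(attoolx(p(272,450),x)+attoolx(p(365,450),x))/2
    # far edge of foot = key x 8 ; tip = +4mm toolz ; target tip=hw+5.5
    print(x,'tip tool',(e+[0,0,.004])*1000,'need z',(hw[2]+.0055-e[2]-.004)*1000,'need y',(hw[1]-e[1])*1000, 'width',np.linalg.norm(attoolx(p(272,450),x)-attoolx(p(365,450),x))*1000)
# scene-camera check: expected pixel of tip & hub wall in scene
S=cam('scene')
w=lambda q:R@np.array(q)+M[:,3]
for q,n in((hw,'hw'),([.075,0,.0085],'tip75'),([.078,0,.0085],'tip78'),([-.013,0,0.002],'head')):
    a=proj(S,w(q));print(n,w(q),a,'crop',(a-[310,90]+.5)*6)
```

```text
hub top at tool x 0.08997736686716792
hubwall tool [89.9774 -0.1302  2.0894]
0.075 tip tool [75.     -0.5546  8.1756] need z -0.5861867476313777 need y 0.4244366892685817 width 10.88287583567424
0.0765 tip tool [76.5    -0.5538  8.7672] need z -1.1778219268420658 need y 0.42365703245455644 width 10.961784588583624
0.078 tip tool [78.     -0.5531  9.3589] need z -1.7694571060527537 need y 0.42287737564053074 width 11.040693341493009
hw [0.5294 0.1696 0.13  ] [372.7242 164.1439] crop [379.3454 447.8632]
tip75 [0.5238 0.1725 0.145 ] [372.5714 157.2076] crop [378.4281 406.2457]
tip78 [0.5238 0.1725 0.142 ] [372.4521 158.2665] crop [377.7127 412.5987]
head [0.5297 0.1694 0.233 ] [377.0347 126.0115] crop [405.2081 219.069 ]
```

Request:
{"name": "jog_arm", "arguments": {"commands": [[4, 0.4, -1, 0, 0.002, -0.001], [4, 0, 0, 0, 0, 0], [2, 0, 0, 0, 0, 0], [0, 0, 0, 0, 0, 0]]}}

```text
clock: 9.55
position: [0.5327, 0.1674, 0.2099]
tool_rot: [-2.547, 1.569, 0.097]
force: [-0.0, 0.9, -0.4]
grip_width: 0.0168
```

Run:
```python
from h import *
go((.537,.164,.21),np.radians(151.9));print(observe()['force'])
np.save('w8pose.npy',np.c_[tool()[0],tool()[1]])
im=grab_frame('wrist');cv2.imwrite('pics/w8.png',im[...,::-1])
sc=grab_frame('scene')
a=cv2.resize(im[170:240,285:365],None,fx=5,fy=5,interpolation=cv2.INTER_CUBIC);b=cv2.resize(sc[110:180,335:415],None,fx=5,fy=5,interpolation=cv2.INTER_CUBIC)
cv2.imwrite('pics/c8.png',np.hstack([a,b])[...,::-1])
```

```text
shift mm [-0.1  0.9 -5.4] zaxis yaw 151.51 tilt x [ 1.3e-03  1.0e-04 -1.0e+00]
rotvec tool [-0.0069 -0.0011  0.0007] q7 [-0.423  0.453  0.017  1.814 -0.009  0.873 -2.47 ]
[-0.03690286  0.88198679 -0.37298581]
```

View pics/c8.png

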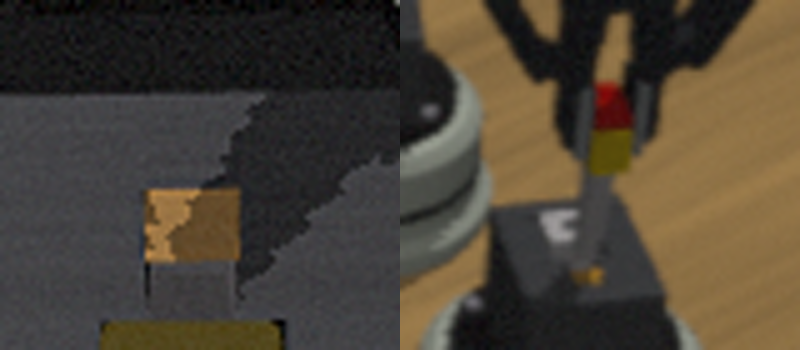

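The foot is now just above the keyway, centred on it (crop x about 192), with its tapered edge about 1.5 mm short of the brass edge. Inserting gently while watching force.

Request:
{"name": "jog_arm", "arguments": {"commands": [[4, 0, 0, 0, 0, 0], [4, 0, 0, 0, 0, 0], [0, 0, 0, 0, 0, 0]]}}

```text
clock: 9.95
position: [0.5329, 0.168, 0.2024]
tool_rot: [-2.161, 1.568, 0.484]
force: [-3.9, 1.3, -0.7]
grip_width: 0.0162
```

Run:
```python
from h import *
s=observe();print(s['force'],s['moment'],s['position'])
```

```text
[-3.93189345  1.33688497 -0.67362902] [0.60039921 1.16597324 0.0662279 ] [0.53294277 0.16799972 0.20239379]
```

A sideways force of about 4 N along tool +z means the tapered edge is touching the brass wall. I'll shift away from it.

Request:
{"name": "jog_arm", "arguments": {"commands": [[0, 0, 1, 0, 0, 0], [0, 0, 0.5, 0, 0, 0], [0, 0, 0, 0, 0, 0]]}}

```text
clock: 10.25
position: [0.5315, 0.1688, 0.2019]
tool_rot: [-2.202, 1.568, 0.443]
force: [0.3, -0.2, -0.0]
grip_width: 0.0161
```

```bash
cat > st.py <<'E'
from h import *
s=observe();R,p=tool();X=-R[:,2]
print(round(s['clock'],2),'F key xyz: x',(s['force']@X).round(2),'y',(s['force']@R[:,1]).round(2),'z',s['force'][2].round(2),'pos along toolz',(p@R[:,2]*1000).round(2),'tooly',(p@R[:,1]*1000).round(2),'z',(p[2]*1000).round(2),'tilt',R[:2,0].round(4),'zyaw',np.degrees(np.arctan2(R[1,2],R[0,2])).round(2),'M tool',(R.T@s['moment']).round(2),'gw',s['grip_width'].round(4))
E
python3 st.py
```

```text
Traceback (most recent call last):
  File "st.py", line 3, in <module>
    print(round(s['clock'],2),'F key xyz: x',(s['force']@X).round(2),'y',(s['force']@R[:,1]).round(2),'z',s['force'][2].round(2),'pos along toolz',(p@R[:,2]*1000).round(2),'tooly',(p@R[:,1]*1000).round(2),'z',(p[2]*1000).round(2),'tilt',R[:2,0].round(4),'zyaw',np.degrees(np.arctan2(R[1,2],R[0,2])).round(2),'M tool',(R.T@s['moment']).round(2),'gw',s['grip_width'].round(4))
                                                                                                                                                                                                                                                                                                                                                             ^^^^^^^^^^^^^^^^^^^^^
AttributeError: 'float' object has no attribute 'round'
```

```bash
sed -i "s/s\['grip_width'\].round(4)/round(s['grip_width'],4)/" st.py; python3 st.py
```

```text
10.25 F key xyz: x 0.37 y -0.03 z -0.01 pos along toolz -387.01 tooly -402.15 z 201.94 tilt [0.0023 0.0011] zyaw 151.52 M tool [ 0.01 -0.03  0.01] gw 0.0161
```

Request:
{"name": "jog_arm", "arguments": {"commands": [[3, 0, 0.3, 0, 0, 0], [3, 0, 0.3, 0, 0, 0], [0, 0, 0, 0, 0, 0]]}}

```text
clock: 10.55
position: [0.5309, 0.169, 0.1953]
tool_rot: [-2.247, 1.568, 0.397]
force: [-0.9, -0.4, -0.5]
grip_width: 0.0166
```

```bash
python3 st.py
```

```text
10.55 F key xyz: x -0.61 y 0.77 z -0.49 pos along toolz -386.41 tooly -402.09 z 195.35 tilt [0.0024 0.001 ] zyaw 151.52 M tool [-0.03 -0.15  0.01] gw 0.0166
```

Request:
{"name": "jog_arm", "arguments": {"commands": [[2, 0, 0.5, 0, 0, 0], [2, 0, 0.5, 0, 0, 0], [0, 0, 0, 0, 0, 0]]}}

```text
clock: 10.85
position: [0.53, 0.1694, 0.1908]
tool_rot: [-2.293, 1.568, 0.351]
force: [-0.2, 0.3, -0.6]
grip_width: 0.0165
```

```bash
python3 st.py
```

```text
10.85 F key xyz: x -0.3 y -0.18 z -0.55 pos along toolz -385.37 tooly -402.0 z 190.83 tilt [0.0023 0.0008] zyaw 151.52 M tool [ 0.02  0.03 -0.01] gw 0.0165
```

Request:
{"name": "jog_arm", "arguments": {"commands": [[2, 0, 0.4, 0, 0, 0], [2, 0, 0.4, 0, 0, 0], [0, 0, 0, 0, 0, 0]]}}

```text
clock: 11.15
position: [0.5293, 0.1699, 0.1865]
tool_rot: [-2.285, 1.568, 0.36]
force: [0.0, 0.2, -1.6]
grip_width: 0.0166
```

```bash
python3 st.py
```

```text
11.15 F key xyz: x -0.06 y -0.19 z -1.58 pos along toolz -384.58 tooly -402.06 z 186.52 tilt [0.0025 0.0009] zyaw 151.52 M tool [ 0.04 -0.06  0.01] gw 0.0166
```

Request:
{"name": "jog_arm", "arguments": {"commands": [[2, 0, 0.4, 0, 0, 0], [2, 0, 0.4, 0, 0, 0], [0, 0, 0, 0, 0, 0]]}}

```text
clock: 11.45
position: [0.5285, 0.1703, 0.1822]
tool_rot: [-2.278, 1.568, 0.367]
force: [0.1, -0.6, -1.0]
grip_width: 0.0164
```

```bash
python3 st.py
```

```text
11.45 F key xyz: x 0.38 y 0.5 z -0.96 pos along toolz -383.63 tooly -402.04 z 182.15 tilt [0.0023 0.0009] zyaw 151.52 M tool [ 0.03 -0.07 -0.02] gw 0.0164
```

Request:
{"name": "jog_arm", "arguments": {"commands": [[2, 0, 0.4, 0, 0, 0], [2, 0, 0.4, 0, 0, 0], [0, 0, 0, 0, 0, 0]]}}

```text
clock: 11.75
position: [0.5277, 0.1707, 0.1778]
tool_rot: [-2.272, 1.568, 0.372]
force: [-0.1, 0.0, -0.7]
grip_width: 0.0166
```

```bash
python3 st.py
```

```text
11.75 F key xyz: x -0.12 y 0.02 z -0.66 pos along toolz -382.73 tooly -402.04 z 177.78 tilt [0.0023 0.0009] zyaw 151.52 M tool [-0.02 -0.09 -0.01] gw 0.0166
```

Request:
{"name": "jog_arm", "arguments": {"commands": [[2, 0, 0.4, 0, 0, 0], [2, 0, 0.4, 0, 0, 0], [0, 0, 0, 0, 0, 0]]}}

```text
clock: 12.05
position: [0.527, 0.1712, 0.1734]
tool_rot: [-2.268, 1.568, 0.376]
force: [-0.6, 0.2, -0.3]
grip_width: 0.0164
```

```bash
python3 st.py
```

```text
12.05 F key xyz: x -0.69 y 0.09 z -0.34 pos along toolz -381.91 tooly -402.07 z 173.43 tilt [0.0024 0.0009] zyaw 151.52 M tool [-0.01 -0.06  0.06] gw 0.0164
```

Request:
{"name": "jog_arm", "arguments": {"commands": [[2, 0, 0.4, 0, 0, 0], [2, 0, 0.4, 0, 0, 0], [0, 0, 0, 0, 0, 0]]}}

```text
clock: 12.35
position: [0.5262, 0.1716, 0.1691]
tool_rot: [-2.27, 1.568, 0.375]
force: [-0.2, 0.8, -1.0]
grip_width: 0.0164
```

```bash
python3 st.py
```

```text
12.35 F key xyz: x -0.56 y -0.64 z -1.01 pos along toolz -381.01 tooly -402.07 z 169.06 tilt [0.0024 0.0009] zyaw 151.52 M tool [ 0.03 -0.14 -0.02] gw 0.0164
```

Request:
{"name": "jog_arm", "arguments": {"commands": [[2, 0, 0.4, 0, 0, 0], [1, 0, 0.2, 0, 0, 0], [0, 0, 0, 0, 0, 0]]}}

```text
clock: 12.65
position: [0.5257, 0.1719, 0.1658]
tool_rot: [-2.263, 1.568, 0.381]
force: [-1.0, -0.0, -0.1]
grip_width: 0.017
```

```bash
python3 st.py
python3 - <<'E'
from h import *
im=grab_frame('wrist');sc=grab_frame('scene')
a=cv2.resize(im[170:330,240:400],None,fx=2.5,fy=2.5,interpolation=cv2.INTER_CUBIC);b=cv2.resize(sc[110:190,325:405],None,fx=5,fy=5,interpolation=cv2.INTER_CUBIC)
cv2.imwrite('pics/c9.png',np.hstack([a,b])[...,::-1])
E
```

```text
12.65 F key xyz: x -0.87 y 0.52 z -0.11 pos along toolz -380.36 tooly -402.1 z 165.79 tilt [0.0024 0.001 ] zyaw 151.52 M tool [ 0.01 -0.11 -0.04] gw 0.017
```

View pics/c9.png

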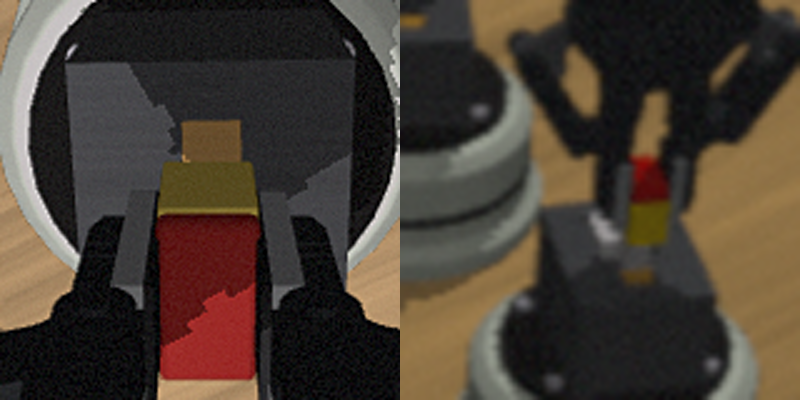

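The key is inside the keyway and upright, with the shank passing into the slot behind the brass and about 20 mm still out. There is no binding yet, so I'll continue.

Request:
{"name": "jog_arm", "arguments": {"commands": [[1.5, 0, 0.4, 0, 0, 0], [1.5, 0, 0.3, 0, 0, 0], [0, 0, 0, 0, 0, 0]]}}

```text
clock: 13.05
position: [0.5255, 0.1723, 0.1631]
tool_rot: [-2.293, 1.567, 0.352]
force: [-0.3, 0.7, -2.2]
grip_width: 0.0165
```

```bash
python3 st.py
```

```text
13.05 F key xyz: x -0.6 y -0.5 z -2.22 pos along toolz -380.13 tooly -402.49 z 163.07 tilt [0.0035 0.0013] zyaw 151.52 M tool [-0.03 -0.05 -0.02] gw 0.0165
```

Request:
{"name": "jog_arm", "arguments": {"commands": [[1, 0, 0.2, 0, 0, 0], [1, 0, 0.2, 0, 0, 0], [0, 0, 0, 0, 0, 0]]}}

```text
clock: 13.35
position: [0.5256, 0.1727, 0.1619]
tool_rot: [-2.285, 1.566, 0.36]
force: [0.1, 0.7, -4.2]
grip_width: 0.0167
```

```bash
python3 st.py
```

```text
13.35 F key xyz: x -0.32 y -0.67 z -4.23 pos along toolz -380.21 tooly -402.99 z 161.9 tilt [0.0048 0.0018] zyaw 151.52 M tool [-0.08 -0.07 -0.07] gw 0.0167
```

Run:
```python
from h import *
s=observe();print(s['qpos'],s['force'],s['moment'],s['joint_efforts'].round(1),s['qd'].round(3))
```

```text
[-0.4432821   0.50884752  0.02533558  1.87181688 -0.01753443  0.75606211
 -2.47625984] [ 0.05166292  0.74721767 -4.22692499] [0.0920084  0.02605324 0.07669949] [  0.3 -86.3   3.6 -31.1   0.   -0.   -0.1] [-0.002 -0.001 -0.002 -0.001  0.     0.001  0.   ]
```

Request:
{"name": "jog_arm", "arguments": {"commands": [[0, 0, 0, 0, 0, 0], [0, 0, 0, 0, 0, 0]]}}

```text
clock: 13.55
position: [0.5256, 0.1726, 0.1619]
tool_rot: [-2.3, 1.566, 0.345]
force: [-0.7, -0.3, 2.6]
grip_width: 0.0168
```

```bash
python3 st.py
```

```text
13.55 F key xyz: x -0.46 y 0.61 z 2.58 pos along toolz -380.27 tooly -402.93 z 161.87 tilt [0.0048 0.0017] zyaw 151.53 M tool [-0.1  -0.06  0.1 ] gw 0.0168
```

```bash
cat > av.py <<'E'
from h import *
F=[]
for i in range(8):
    grab_frame('wrist');s=observe();R,p=tool();F.append(np.r_[R.T@s['force'],R.T@s['moment'],p[2]*1000])
F=np.array(F);print(round(s['clock'],2),'tool F',F.mean(0)[:3].round(2),'sd',F.std(0)[:3].round(2),'M',F.mean(0)[3:6].round(3),'z',F[:,6].mean().round(2),F[:,6].std().round(3),'Fx(tool) samples',F[:,0].round(1))
E
python3 av.py; python3 st.py
```

```text
13.95 tool F [-1.6   0.01  0.34] sd [0.23 0.52 0.34] M [-0.086 -0.103  0.059] z 161.86 0.015 Fx(tool) samples [-1.3 -1.7 -1.1 -1.8 -1.6 -1.7 -1.8 -1.7]
13.95 F key xyz: x -0.51 y 0.89 z 1.73 pos along toolz -380.26 tooly -402.94 z 161.86 tilt [0.0048 0.0017] zyaw 151.52 M tool [-0.14 -0.09  0.1 ] gw 0.0164
```

Request:
{"name": "jog_arm", "arguments": {"commands": [[2, 0, 0, 0, 0, 0]]}}

```text
clock: 14.05
position: [0.5258, 0.1727, 0.1605]
tool_rot: [-2.275, 1.565, 0.37]
force: [-6.9, -1.5, 23.3]
grip_width: 0.0165
```

```bash
python3 st.py; python3 av.py; python3 st.py
```

```text
14.05 F key xyz: x -5.26 y 4.56 z 23.34 pos along toolz -380.38 tooly -403.19 z 160.51 tilt [0.0053 0.002 ] zyaw 151.52 M tool [-0.09 -1.14  1.2 ] gw 0.0165
14.45 tool F [-11.73   2.22   2.41] sd [0.54 0.6  0.53] M [-0.131 -0.645  0.587] z 160.35 0.011 Fx(tool) samples [-12.7 -10.9 -11.7 -11.6 -12.1 -12.2 -11.3 -11.4]
14.45 F key xyz: x -2.76 y 1.6 z 11.39 pos along toolz -380.36 tooly -403.12 z 160.36 tilt [0.0052 0.002 ] zyaw 151.53 M tool [-0.12 -0.55  0.59] gw 0.0166
```

Binding has started: the held push is 11.7 N. I'll continue in small steps, relieving the slight side load.

Request:
{"name": "jog_arm", "arguments": {"commands": [[1.5, 0.5, 0, 0, 0, 0]]}}

```text
clock: 14.55
position: [0.5257, 0.1726, 0.1598]
tool_rot: [-2.223, 1.564, 0.422]
force: [-6.7, -0.6, 27.4]
grip_width: 0.0167
```

```bash
python3 st.py; python3 av.py; python3 st.py
```

```text
14.55 F key xyz: x -5.49 y 3.59 z 27.38 pos along toolz -380.48 tooly -403.16 z 159.84 tilt [0.006  0.0027] zyaw 151.53 M tool [-0.12 -1.49  0.83] gw 0.0167
14.95 tool F [-19.22   2.34   4.7 ] sd [0.5  0.53 0.41] M [-0.128 -1.102  0.715] z 159.81 0.014 Fx(tool) samples [-20.  -19.4 -19.3 -18.6 -19.5 -18.5 -19.6 -18.8]
14.95 F key xyz: x -5.02 y 3.16 z 18.78 pos along toolz -380.49 tooly -403.11 z 159.8 tilt [0.006  0.0027] zyaw 151.54 M tool [-0.12 -1.07  0.74] gw 0.0166
```

The held push is now 19 N, but there is some side load. I'll release, look, and confirm with a central press on the head's top.

Request:
{"name": "jog_arm", "arguments": {"commands": [[0, 0, 0, 0, 0, 0], [0, 0, 0, 0, 0, 0], [0, 0, 0, 0, 0, 0], [0, 0, 0, 0, 0, 0], [0, 0, 0, 0, 0, 0], [0, 0, 0, 0, 0, 0]], "gripper": 0}}

```text
clock: 15.55
position: [0.5256, 0.1725, 0.1595]
tool_rot: [-2.228, 1.564, 0.417]
force: [1.0, -0.9, -0.5]
grip_width: 0.0856
```

```bash
python3 st.py;python3 - <<'E'
from h import *
im=grab_frame('wrist');sc=grab_frame('scene');cv2.imwrite('pics/w10.png',im[...,::-1]);cv2.imwrite('pics/s10.png',sc[...,::-1])
a=cv2.resize(im[170:330,240:400],None,fx=2.5,fy=2.5,interpolation=cv2.INTER_CUBIC);b=cv2.resize(sc[110:190,325:405],None,fx=5,fy=5,interpolation=cv2.INTER_CUBIC)
cv2.imwrite('pics/c10.png',np.hstack([a,b])[...,::-1])
E
```

```text
15.55 F key xyz: x 1.28 y 0.29 z -0.54 pos along toolz -380.33 tooly -403.09 z 159.48 tilt [0.0058 0.0026] zyaw 151.52 M tool [ 0.02 -0.01  0.02] gw 0.0856
```

View pics/c10.png

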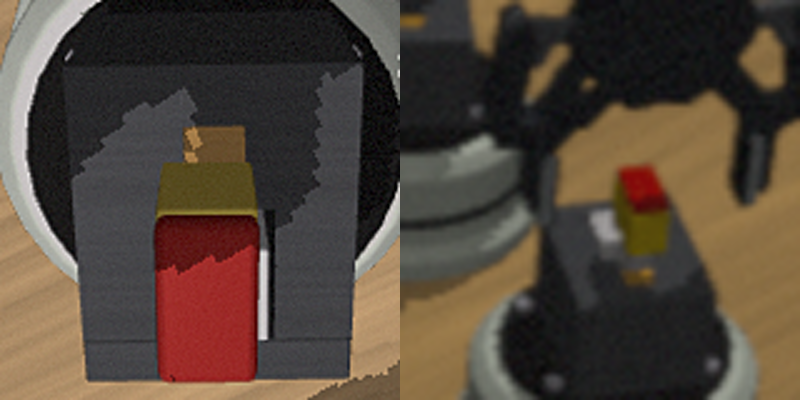

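The key stands wedged on its own, upright, with the red head at about wrist (323,290). I'll rise, close the fingers and press centrally on the red top.

Run:
```python
from h import *
go(tool()[1]+[0,0,.045],np.radians(151.5))
```

```text
shift mm [-45.   -0.2  -0.2] zaxis yaw 151.52 tilt x [ 0.0058  0.0026 -1.    ]
rotvec tool [ 0.0004 -0.0038  0.005 ] q7 [-0.443  0.512  0.025  1.875 -0.018  0.749 -2.476]
```

Request:
{"name": "jog_arm", "arguments": {"commands": [[-15, 0, 0, 0, 0, 0], [-20, 0, 0, 0, 0, 0], [-12, 0, 1, 0, -0.004, 0.004], [0, 0, 0, 0, 0, 0], [0, 0, 0, 0, 0, 0]]}}

```text
clock: 16.15
position: [0.524, 0.1727, 0.2072]
tool_rot: [0.064, 1.57, 2.708]
force: [-0.4, -0.3, -0.4]
grip_width: 0.0852
```

```bash
python3 st.py
python3 - <<'E'
from h import *
go((.5256,.1725,.2),np.radians(151.5))
im=grab_frame('wrist');cv2.imwrite('pics/w11.png',im[...,::-1])
for n in("key_head","keyway","hub_wall"):
  for d in nets.pinpoint('wrist',n): print(n,round(d['p'],2),d['location'])
E
```

```text
16.15 F key xyz: x -0.2 y 0.39 z -0.37 pos along toolz -378.04 tooly -401.69 z 207.18 tilt [-0.0009  0.0004] zyaw 151.52 M tool [0.   0.   0.01] gw 0.0852
shift mm [ 7.2 -0.6 -1.5] zaxis yaw 151.52 tilt x [-9.e-04  4.e-04 -1.e+00]
rotvec tool [ 0.0003  0.001  -0.0001] q7 [-0.448  0.448  0.031  1.833 -0.019  0.862 -2.476]
key_head 0.88 [322.4, 242.7]
hub_wall 0.77 [322.9, 207.4]
```

View pics/w11.png

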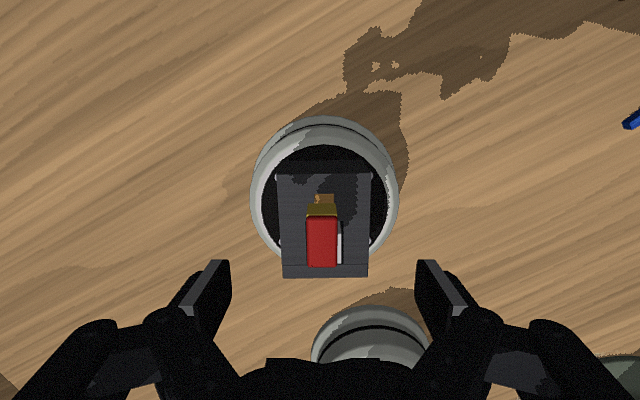

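Run:
```python
from h import *
C=cam_tool();R,p=tool()
for zt in(.168,.170,.172):
    x=p[2]-zt
    def at(px):
        o,d=ray(C,px);return (o+d*(x-o[0])/d[0])*1000
    print(zt,'far',at((322,216)),'near',at((322,267)),'centre',at((322,241)), 'w',at((337,241))[1]-at((306.5,241))[1])
```

```text
0.168 far [ 38.81597661  -0.92056049 -15.33025919] near [38.81597661 -0.86439022 17.50471558] centre [38.81597661 -0.89376977  0.33055761] w 17.971943490285934
0.17 far [ 36.81597661  -0.91753564 -16.05777877] near [36.81597661 -0.86202352 16.39246731] centre [36.81597661 -0.89105884 -0.58046037] w 17.761365517090834
0.172 far [ 34.81597661  -0.9145108  -16.78529834] near [34.81597661 -0.85965683 15.28021904] centre [34.81597661 -0.88834791 -1.49147835] w 17.55078754389574
```

Request:
{"name": "jog_arm", "arguments": {"commands": [[0, 0, 0, 0, 0, 0], [0, 0, 0, 0, 0, 0], [0, 0, 0, 0, 0, 0], [0, 0, 0, 0, 0, 0], [0, 0, 0, 0, 0, 0], [0, 0, 0, 0, 0, 0], [0, 0, 0, 0, 0, 0], [0, 0, 0, 0, 0, 0]], "gripper": 255}}

```text
clock: 17.15
position: [0.5235, 0.1724, 0.2057]
tool_rot: [0.706, 1.567, -2.933]
force: [-1.1, 0.0, -0.5]
grip_width: 0.0
```

Request:
{"name": "jog_arm", "arguments": {"commands": [[8, -0.9, -0.3, 0, 0.002, -0.001], [8, 0, 0, 0, 0, 0], [3, 0, 0, 0, 0, 0], [0, 0, 0, 0, 0, 0], [0, 0, 0, 0, 0, 0]]}}

```text
clock: 17.65
position: [0.5239, 0.1731, 0.1843]
tool_rot: [1.089, 1.569, -2.55]
force: [-0.4, -0.3, 0.0]
grip_width: -0.0003
```

```bash
python3 st.py;python3 av.py
```

```text
17.65 F key xyz: x -0.18 y 0.49 z 0.03 pos along toolz -377.81 tooly -401.56 z 184.32 tilt [-0.0017 -0.0012] zyaw 151.53 M tool [-0.03 -0.03  0.  ] gw -0.0003
18.05 tool F [ 0.27 -0.   -0.18] sd [0.41 0.24 0.3 ] M [-0.004  0.008  0.015] z 184.64 0.112 Fx(tool) samples [-0.  -0.1  0.1  0.6  1.2  0.2  0.1  0.2]
```

Request:
{"name": "jog_arm", "arguments": {"commands": [[1.5, 0, 0, 0, 0, 0]]}}

```text
clock: 18.15
position: [0.5243, 0.1733, 0.1836]
tool_rot: [1.436, 1.57, -2.203]
force: [-4.2, 0.2, 22.7]
grip_width: -0.0001
```

```bash
python3 st.py;python3 av.py
```

```text
18.15 F key xyz: x -3.81 y 1.87 z 22.7 pos along toolz -378.22 tooly -402.14 z 183.58 tilt [-0.0004 -0.0005] zyaw 151.52 M tool [-0.04 -0.87  0.48] gw -0.0001
18.55 tool F [-7.76  0.91  1.09] sd [0.39 0.43 0.42] M [-0.008 -0.27   0.2  ] z 183.61 0.017 Fx(tool) samples [-7.9 -7.3 -7.4 -7.8 -7.6 -7.4 -8.5 -8. ]
```

Request:
{"name": "jog_arm", "arguments": {"commands": [[1, 0, 0, 0, 0, 0]]}}

```text
clock: 18.65
position: [0.5244, 0.1735, 0.1834]
tool_rot: [-2.606, 1.571, 0.038]
force: [-6.6, -1.5, 20.4]
grip_width: -0.0
```

```bash
python3 st.py;python3 av.py
```

```text
18.65 F key xyz: x -5.11 y 4.48 z 20.45 pos along toolz -378.33 tooly -402.56 z 183.38 tilt [0.0003 0.    ] zyaw 151.52 M tool [-0.06 -1.15  0.95] gw -0.0
19.05 tool F [-15.08   2.49   3.74] sd [0.72 0.4  0.48] M [-0.043 -0.793  0.625] z 183.41 0.011 Fx(tool) samples [-16.4 -14.8 -16.  -15.1 -14.1 -14.4 -15.  -14.9]
```

Request:
{"name": "jog_arm", "arguments": {"commands": [[1, 0, 0, 0, 0, 0]]}}

```text
clock: 19.15
position: [0.5245, 0.1737, 0.1833]
tool_rot: [-2.121, 1.57, 0.524]
force: [-6.3, -2.4, 21.1]
grip_width: -0.0001
```

```bash
python3 st.py;python3 av.py
```

```text
19.15 F key xyz: x -4.35 y 5.11 z 21.06 pos along toolz -378.42 tooly -402.84 z 183.31 tilt [0.0009 0.0005] zyaw 151.53 M tool [ 0.02 -1.16  1.07] gw -0.0001
19.55 tool F [-18.18   4.11   4.26] sd [0.46 0.47 0.59] M [-0.01  -1.009  0.911] z 183.33 0.012 Fx(tool) samples [-19.  -18.3 -18.  -17.6 -17.5 -18.1 -18.3 -18.5]
```

The head barely moves (under 0.1 mm) at 18 N. One more small step to about 21 N, then back off.

Request:
{"name": "jog_arm", "arguments": {"commands": [[1.2, 0.4, 0, 0, 0, 0]]}}

```text
clock: 19.65
position: [0.5245, 0.1736, 0.1833]
tool_rot: [-2.044, 1.568, 0.601]
force: [-8.0, -0.7, 25.5]
grip_width: 0.0003
```

```bash
python3 st.py;python3 av.py
```

```text
19.65 F key xyz: x -6.65 y 4.34 z 25.53 pos along toolz -378.56 tooly -403.04 z 183.28 tilt [0.0019 0.0013] zyaw 151.53 M tool [ 0.03 -1.36  0.91] gw 0.0003
20.05 tool F [-21.63   3.9    5.59] sd [0.33 0.51 0.54] M [-0.022 -1.237  0.918] z 183.31 0.01 Fx(tool) samples [-21.4 -21.4 -21.4 -21.6 -21.7 -21.4 -21.8 -22.4]
```

21.6 N held, with no further travel: the key is firmly tight. Backing off and checking.

Request:
{"name": "jog_arm", "arguments": {"commands": [[-5, 0, 0, 0, 0, 0], [-20, 0, 0, 0, 0, 0], [-30, 0, 0, 0, 0, 0], [-30, 0, 0, 0, 0, 0], [0, 0, -25, 0, 0, 0], [0, 0, -35, 0, 0, 0], [0, 0, 0, 0, 0, 0], [0, 0, 0, 0, 0, 0]]}}

```text
clock: 20.85
position: [0.5786, 0.1445, 0.2732]
tool_rot: [-2.09, 1.567, 0.556]
force: [-0.2, -0.6, -1.0]
grip_width: -0.0002
```

```bash
python3 st.py;python3 - <<'E'
from h import *
im=grab_frame('wrist');sc=grab_frame('scene');tp=grab_frame('top')
cv2.imwrite('pics/w12.png',im[...,::-1]);cv2.imwrite('pics/s12.png',sc[...,::-1])
a=cv2.resize(im[140:340,220:420],(400,400),interpolation=cv2.INTER_CUBIC);b=cv2.resize(sc[120:200,330:410],None,fx=5,fy=5,interpolation=cv2.INTER_CUBIC)
cv2.imwrite('pics/c12.png',np.hstack([a,b])[...,::-1])
print(observe()['qpos'])
W=cam('wrist')
for n in("key_head","hub_wall"):
  for d in nets.pinpoint('wrist',n): print(n,round(d['p'],2),d['location'],atz(W,d['location'],.1725 if n=='key_head' else .13))
E
```

```text
20.85 F key xyz: x 0.09 y 0.61 z -1.02 pos along toolz -440.92 tooly -403.01 z 273.18 tilt [0.0033 0.0021] zyaw 151.63 M tool [ 0.02 -0.01  0.04] gw -0.0002
[-0.38478147  0.4428756   0.05681204  1.65062919 -0.02905788  1.04516643
 -2.38416564]
hub_wall 0.84 [323.1, 250.4] [0.52776641 0.17248322 0.13      ]
```

View pics/c12.png

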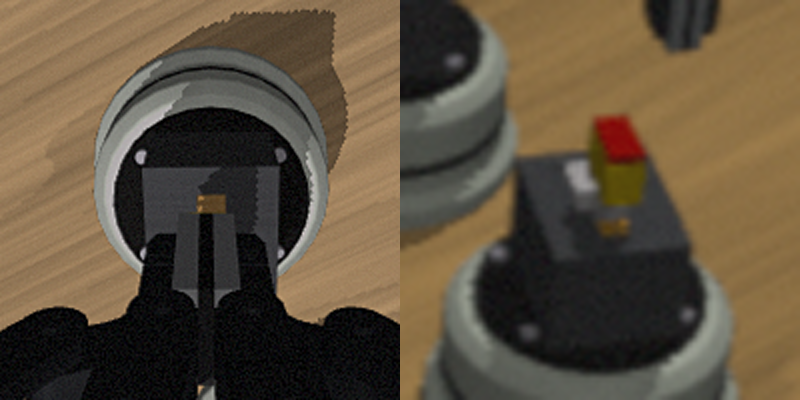

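View pics/s12.png

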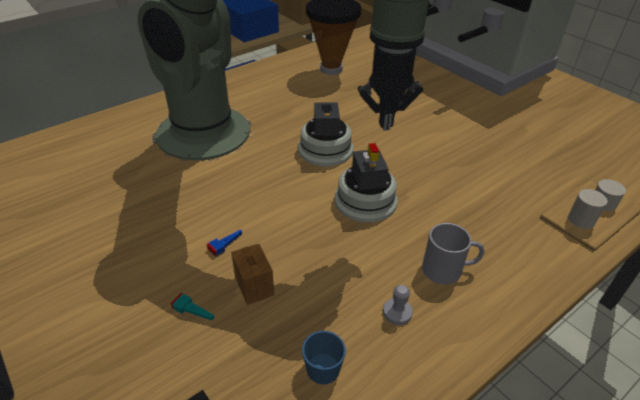

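Run:
```python
from h import *
S=cam('scene');y=np.radians(-28.3);X=np.array([np.cos(y),np.sin(y),0]);Y=np.array([-X[1],X[0],0])
o=np.array([.5293,.1697,0])-X*.0015; 
im=cv2.imread('pics/s12.png');b=cv2.resize(im[120:200,330:410],None,fx=7,fy=7,interpolation=cv2.INTER_CUBIC)
# key head centre xy from press location approx
c=np.array([.524,.173,0])+0*X
for zt in [.1726]:
    P=[c+X*(k[0]-10.25)/1000+Y*k[1]/1000+np.array([0,0,zt+(k[2]-88)/1000]) for k in K[8:]]
    q=[(proj(S,p)-[330,120]+.5)*7 for p in P]
    for i,j in((0,1),(1,3),(3,2),(2,0),(4,5),(5,7),(7,6),(6,4),(0,4),(1,5),(2,6),(3,7)):
        cv2.line(b,tuple(int(v) for v in q[i]),tuple(int(v) for v in q[j]),(255,255,0),1)
cv2.imwrite('pics/o12.png',b)
```

```text
(no output)
```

View pics/o12.png

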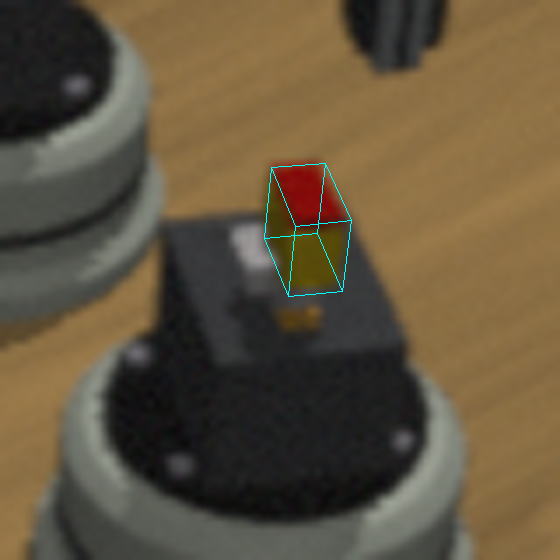

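The upright model overlays the key's head closely, at the expected height of 172.6 mm and yaw. Handing in.

```bash
python3 -c "
from workcell import bot,observe
print(observe()['clock']);bot.job_done()"
```

```text
21.1
the job is handed in; nothing more can be done
```

The yellow-headed key is wedged firmly in the keyway of the drive farthest from the base, tapered side towards the brass wall. I handed the job in at about 21 s of the 56 s allowed.

**What I did**
- I lifted the key from the rack and eased it into the keyway. I moved it off the brass wall once, when a side force of about 4 N showed it was touching.
- It started to bind with roughly 44 mm of shank in. I pressed it in the grip to 19 N held, let go, then pressed centrally on the red top to 21.6 N held.
- The highest force I read was 27.4 N up, about 28 N in all with the side load. I only read the force at the end of moves, so a short peak in between could have been a little higher.

**Last checks**
- **Tightness:** at 15–22 N the head moved only about 0.1 mm, and the key stayed put when released.
- **Upright:** an upright outline of the key's head, drawn over the scene picture, lined up with it. The head top is at about 172.6 mm, so about 45 mm of shank is in.
- **Surroundings:** the cup, pitcher, tamper and the blue and turquoise keys looked unmoved, and the arm was clear of everything.

**What did not fully agree**
- The key sits about 1–1.5 mm off centre across the keyway, and I saw 4–6 N of side force while pressing.
- During the gripped press the force rose faster, about 14 N per mm, than the stated 4–7 N per mm, perhaps from side friction.
- In the last wrist picture the fingers hid the head, so only the scene camera backs the final check.

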